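Fit the water-filter cartridge in its quick coupler

TASK

Fit the white filter cartridge into the quick coupler of the worktop water filter: pull the coupler's sleeve down until it catches and stays down by itself, then take the cartridge from its stand and press its plug straight into the mouth, by feel, until the sleeve springs fully up again and locks it. Press gently, never hard against the bottom, let go of the cartridge, and leave the other things on the worktop as they are.

Things in the scene. Friction and masses are not known exactly. Their poses are not given: they have to be found in the camera images.
- coupler: Fixed quick coupler, bolted down: grey base plate 110 x 110 x 14 mm, low side outlet pipe on its +x side, upright round steel coupler in the middle. Origin: centre of the underside on the worktop; z up along the axis. Bore 26 mm across; the mouth, 94 mm above the worktop, flares to 34 mm over its top 6 mm (42 mm outside). More than 35 N between cartridge and coupler is too hard.
- coupler_mouth (a point): Centre of the mouth, on the axis, 94 mm above the worktop. Sleeve up: three dogs 17 mm down block the bore; sleeve down: they are withdrawn. Below, a sprung stem (9 to 12 N): the plug meets it 23 to 34 mm down (differs, cannot be seen); 2 to 3 mm further it frees the sleeve, which springs up and locks; a hard stop is within 1.5 mm. So the tip ends 26 to 37 mm down; a push of 12 to 15 N does it.
- sleeve (a joint): Travel of the coupler's sleeve in m: 0 = fully up (home, locks), grows as it is pulled down, 0.016 = lowest. It pushes back with 3 N (up) to 8 N (down). Pulled past about 0.012 a catch holds it down at about 0.011 when let go; only the plug pressing the stem in the bore lets it up again.
- sleeve_grip (a point): Point on the axis at the middle of the sleeve, 74 mm above the worktop when the sleeve is up; moves with it. The sleeve is a ribbed aluminium ring 32 mm tall, 46 mm across (48 over the ribs); its lowest 5 mm is a flange 60 mm across, whose top face is 14 mm below this point and can be pushed down on; its top edge is 13 mm above this point.
- cartridge: Loose filter cartridge, 124 mm tall, about 120 g: white can 49 mm across and 80 mm tall, under it a steel plug 24 mm across and 44 mm long, chamfered at the tip, with a groove 15 mm across 5 to 21 mm above the tip. Origin: centre of the plug's tip (lowest point); z up. It hangs upright in the stand. Seated, 7 to 18 mm of gap stays between can and mouth.
- cartridge_grip (a point): Point on the cartridge's axis 89 mm above the plug's tip, a good height to grip the can.
- stand: Parking stand of the cartridge, fixed: grey block 90 x 90 x 50 mm with a 30 mm hole through its middle. Origin: centre of the underside. The cartridge's can rests on its top, 50 mm above the worktop, the plug hangs in the hole with 3 mm play.
- jam_jar: Bystander: jam jar 65 mm across, 94 mm tall, origin at the centre of its underside.
- spice_jar: Bystander: spice jar 41 mm across, 105 mm tall, origin at the centre of its underside.
- tumbler: Bystander: small drinking glass 48 mm across, 61 mm tall, origin at the centre of its underside.
Things that resemble listed ones, but are neither listed nor needed, are in the scene too. Leave any orange, pink or yellow look-alike of the cartridge alone.

How it is judged:
On the way, in this order (a step that is already met when the one before it is completed fails the run):
1. the sleeve is pulled down at least 10 mm and stays caught there with no finger on the coupler (value of joint sleeve above 0.01 m and contact force between each of the arm, the fingers and coupler below 0.3 N), for 0.2 s.
2. the plug is at least 15 mm deep in the bore while the sleeve is still down at least 9 mm (z of cartridge in the frame of coupler_mouth below -0.015 m and horizontal distance between cartridge and coupler_mouth below 0.003 m and value of joint sleeve above 0.009 m).
3. the sleeve springs up within 2 mm of home while the robot is still holding or pressing the cartridge (it is pressed in, not dropped in) (value of joint sleeve below 0.002 m and contact force between any of the fingers, the arm and cartridge above 0.5 N), for 0.1 s.
At the end, for the whole second after the job is handed in: The sleeve is up again within 2 mm of home, the cartridge's plug is locked in the bore with its tip more than 24 mm below the mouth and within 3 mm of the axis, the cartridge stands upright within 0.12 rad, released and at rest (value of joint sleeve below 0.002 m and z of cartridge in the frame of coupler_mouth below -0.024 m and horizontal distance between cartridge and coupler_mouth below 0.003 m and angle between cartridge's own z axis and vertical below 0.12 rad and linear speed of cartridge below 0.02 m/s); the robot touches nothing.
It fails at once if the cartridge is pressed on the coupler with more than 35 N (contact force between cartridge and coupler above 35 N).
It fails at once if the jam jar is moved more than 20 mm (distance of jam_jar from where it was at the start of the episode above 0.02 m).
It fails at once if the spice jar is moved more than 20 mm (distance of spice_jar from where it was at the start of the episode above 0.02 m).
It fails at once if the tumbler is moved more than 20 mm (distance of tumbler from where it was at the start of the episode above 0.02 m).
It also fails if it takes over 45 s, if anything falls off the work surface, if the arm or the gripper's body presses on something with over 40 N, if the wrist force passes 120 N, or if a joint passes its speed limit or range.

ROBOT

A 6-joint arm with a two-finger parallel gripper is mounted at the origin on a cart in front of the work surface, level with it; the furniture and walls round the work are solid. World frame = base frame: x ahead of the robot, y to its left, z up, the work surface at z = 0. Lengths are in m, angles in rad, forces in N, time in s.
With the tool pointing down it reaches from about 0.425 to 0.95 m from the base axis. Payload 14.7 kg.
Tool frame: the origin (TCP) lies on the centre line of the jaws, within the pads' length; the fingertips stand 8 mm ahead of it and the grasp point (between the pads) lies 11 mm behind it; z points along the fingers, y is the line along which they close (so a half turn about z gives the same grasp; the last joint's range is limited). The gripper opens to 85 mm and grips with 20 to 120 N. Pads are 22 mm wide; open, the fingers measure 114 mm over their backs; the gripper's body (76 mm by 85 mm) begins 54 mm behind the grasp point. The pads swing forward as they close: fully open they stand 13 mm farther back than shut.
Start: joints at [1.297, 0.48, 1.596, -0, 1.065, -0.047], TCP at [0.146, 0.633, 0.207] pointing down, gripper open.
Joint ranges: [-2.75, 2.75], [-0.82, 2.05], [0.23, 2.67], [-1.56, 4.7], [0.09, 2.69], [-2.92, 2.92]. Speed limits (rad/s): [1.89, 1.89, 2.39, 3.01, 3.01, 3.01].

INTERFACE

Orientations are given as a unit quaternion [x, y, z, w].
In Python, from rig import sense, imaging, manip gives the robot as it stands. The module is installed in compiled form; this text tells all that it offers.
- The arm moves only by the tool arm_command, never from a script. Its argument "steps" is text: rows parted by semicolons, each of 5 numbers parted by spaces: the gripper's target within -1 to 1 (fully open at 1, half-way at 0, shut at -1), then the shift along the tool's x, y, z in m, then the turn about the tool's z in rad. A call has 1 to 8 rows; each row shifts and turns the commanded pose from where the row before left it, along the tool's axes as they then stand; what a row does not reach is not made up. A row lasts 1/8 s, in which the tool goes at most 62.5 mm and 10.7 degrees, less where a joint would pass 70% of its speed; a pose out of reach is approached as far as the arm can. A call with a gripper value outside its range is refused whole. The fingers move at their own pace and stop on an object; the grip force is fixed at half the most. Time passes only in rows, so rows that do not move let the fingers close. It gives the time, the measured TCP pose, the force, the opening and the grip force at its end, in the units of the state.
- sense(): the state, without advancing time (a new reading comes with each control period).
- imaging.snapshot(name): name is "scene" or "top" or "wrist"; returns a dict with "frame" (400x640x3 uint8, blue, green, red), "depth" (400x640 float32, m along the optical axis (not along the pixel's ray), 0 where there is no reading), "fov_y" (degrees; the focal length in pixels is half the picture's height over the tangent of half this angle, whatever the lens; pixels are square), "cx", "cy" (the principal point, pixels), "T" (4x4, takes a point from camera to world coordinates); the wrist camera has in their place "mount" (4x4, takes a point from camera to tool coordinates, whose origin is the TCP and whose axes are the flange's). Camera axes: x right, y up, looking along -z (the intrinsics and any distortion apply to the point x, -y, -z); pixel columns grow to the right and rows downward; lengths in m; the calibration is good to about 2 mm. A picture is of the moment at which its call begins: read the wrist's pose just before it.
- manip.sign_off(): hands the job in; it is judged then, once.
The state is a dict: "t": time; "joint_positions": joint angles; "dq": joint speeds; "effort": joint torques, N m; "tcp_pos": TCP position; "tcp_rot": TCP orientation; "wrist_force": force on the tool from outside, world axes, zero at the start; "ft_torque": the same for the moment, N m; "finger_gap": finger opening in m; "grip_force": force on a finger pad.
Only numpy, scipy, OpenCV 4.12 (cv2) and the standard library are available. Lean on these libraries where they do the work, as an engineer would, in place of code of your own. Each camera call takes 0.05 s, during which the arm holds its last target. There are 200 camera calls.

## Working session

There is one attempt and no reset: what is moved stays moved. The work goes in short steps, Python scripts to look and compute and a tool call to move; the robot and the scene stay as the last step left them, time stands still between calls to the robot, and variables do not carry over. Pictures are saved under pics/ and viewed, at most 10 in all, crops included, and the job is handed in when it is done.

Besides the shell and the picture viewer there is one more tool, called as name(argument=value, ...) on one line, values as JSON. arm_command: Moves the arm, as the interface text tells. Its arguments: {"type":"object","properties":{"steps":{"type":"string"}},"required":["steps"]}

```bash
mkdir -p pics
cat > h.py <<'E'
from rig import sense, imaging, manip
import numpy as np, cv2
from scipy.spatial.transform import Rotation as R
def snap(n):
    s=sense(); d=imaging.snapshot(n)
    if 'T' not in d:
        M=np.eye(4); M[:3,:3]=R.from_quat(s['tcp_rot']).as_matrix(); M[:3,3]=s['tcp_pos']; d['T']=M@d['mount']
    d['f']=200/np.tan(np.radians(d['fov_y'])/2); return d
def cloud(d):
    v,u=np.mgrid[0:400,0:640]; z=d['depth']
    p=np.stack([(u-d['cx'])/d['f']*z,-(v-d['cy'])/d['f']*z,-z],-1)
    return p@d['T'][:3,:3].T+d['T'][:3,3]
def ray(d,u,v,h):
    r=d['T'][:3,:3]@np.array([(u-d['cx'])/d['f'],-(v-d['cy'])/d['f'],-1]); o=d['T'][:3,3]
    return o+r*(h-o[2])/r[2]
E
python3 - <<'E'
from h import *
s=sense(); print(s['t'],s['tcp_pos'],s['tcp_rot'],s['finger_gap'])
for n in('scene','top'):
    d=snap(n); cv2.imwrite(f'pics/{n}0.png',d['frame']); print({k:v for k,v in d.items() if k not in('frame','depth')})
    np.save(n,d,allow_pickle=True)
E
```

```text
0.0 [0.14600068 0.63294157 0.20678504] [ 1.13141198e-01  9.93578747e-01 -5.77082985e-04 -9.77363469e-05] 0.08579734702201251
{'fov_y': 44.21916071446174, 'cx': 327.5582772544209, 'cy': 207.8286643542052, 'T': array([[ 0.85480894,  0.33971704, -0.39229326,  0.13547344],
       [-0.51891716,  0.56707874, -0.63964575, -0.64733984],
       [ 0.00516262,  0.75034261,  0.66102898,  0.85015542],
       [ 0.        ,  0.        ,  0.        ,  1.        ]]), 'f': np.float64(492.304439361226)}
{'fov_y': 44.799735685227766, 'cx': 315.3673025559746, 'cy': 199.00031995934737, 'T': array([[ 2.59039061e-02,  9.89140194e-01, -1.44674342e-01,
         3.97395479e-01],
       [-9.99663806e-01,  2.57938087e-02, -2.63698755e-03,
         1.09500993e-01],
       [ 1.12335192e-03,  1.44694011e-01,  9.89475811e-01,
         1.37705903e+00],
       [ 0.00000000e+00,  0.00000000e+00,  0.00000000e+00,
         1.00000000e+00]]), 'f': np.float64(485.2395483494762)}
```

View pics/scene0.png

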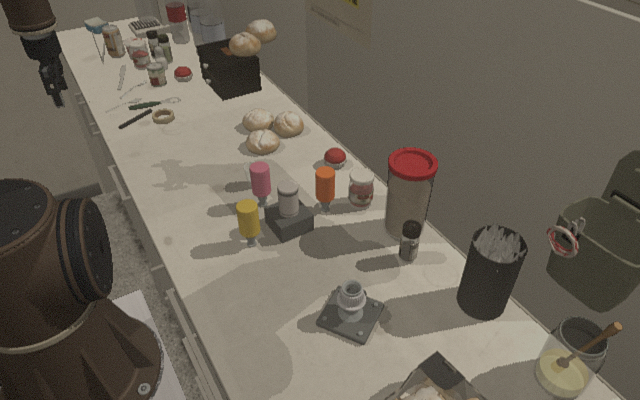

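View pics/top0.png

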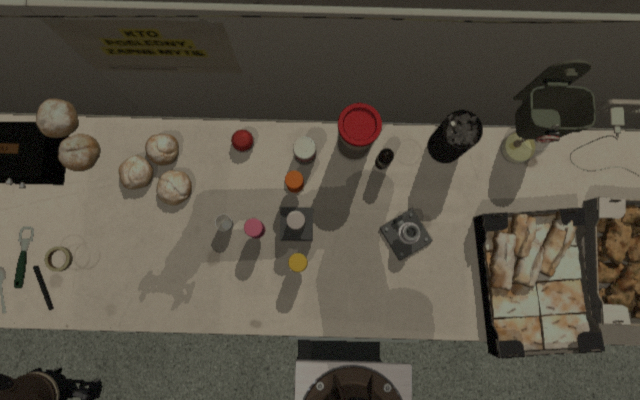

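The scene view shows the coupler at about (351,295), and the white cartridge in its stand at (289,205) with the pink, yellow and orange look-alikes around it. In the top view the coupler mouth is near (408,232), the cartridge top (296,220), orange (294,180), yellow (298,262), pink (254,228) and the tumbler (223,222).

Run:
```python
from h import *
d=np.load('top.npy',allow_pickle=True).item(); s=np.load('scene.npy',allow_pickle=True).item()
for n,u,v,h in(('mouth',408,232,.094),('cart',296,220,.13),('orange',294,180,.13),('yellow',298,262,.13),('pink',254,228,.13),('tumbler',223,222,.06),('spice',386,157,.105)):print(n,ray(d,u,v,h).round(3))
for n,u,v,h in(('mouth',351,286,.094),('cart',288,187,.13)):print(n,ray(s,u,v,h).round(3))
P=cloud(d)
for n,c,lo,hi,r in(('cart',(.44,.14),.115,.14,.045),('coup',(.4,-.08),.085,.105,.05),('stand',(.44,.14),.04,.056,.09),('base',(.4,-.08),.009,.02,.1)):
  for nm,dd in(('top',d),('scene',s)):
    Q=cloud(dd); c0=ray(d,296,220,.13)[:2] if n in('cart','stand') else ray(d,408,232,.094)[:2]
    m=(Q[...,2]>lo)&(Q[...,2]<hi)&(np.hypot(Q[...,0]-c0[0],Q[...,1]-c0[1])<r)&(dd['depth']>0); q=Q[m]
    if len(q)>5:print(n,nm,len(q),q.mean(0).round(4),q.min(0).round(3),q.max(0).round(3),cv2.minAreaRect(q[:,:2].astype('f')))
```

```text
mouth [ 0.503 -0.134  0.094]
cart [0.524 0.161 0.13 ]
orange [0.628 0.17  0.13 ]
yellow [0.416 0.153 0.13 ]
pink [0.5   0.269 0.13 ]
tumbler [0.52  0.363 0.06 ]
spice [ 0.702 -0.074  0.105]
mouth [ 0.503 -0.138  0.094]
cart [0.522 0.159 0.13 ]
cart top 279 [0.5226 0.1629 0.1297] [0.5   0.14  0.117] [0.548 0.187 0.137] ((0.5225921273231506, 0.1626509130001068), (0.046560097485780716, 0.047444745898246765), 22.993486404418945)
cart scene 299 [0.5205 0.1603 0.1273] [0.498 0.14  0.115] [0.546 0.19  0.134] ((0.5225118398666382, 0.16423974931240082), (0.0480046272277832, 0.04691983759403229), 45.32765197753906)
coup top 145 [ 0.5022 -0.1432  0.0914] [ 0.48  -0.165  0.085] [ 0.526 -0.122  0.1  ] ((0.5027415156364441, -0.1427099108695984), (0.042701203376054764, 0.044328585267066956), 12.485471725463867)
coup scene 255 [ 0.5026 -0.1415  0.09  ] [ 0.481 -0.165  0.085] [ 0.525 -0.119  0.097] ((0.5019046068191528, -0.14241589605808258), (0.04412177950143814, 0.042308054864406586), 19.894765853881836)
stand top 757 [0.5192 0.1639 0.0497] [0.477 0.119 0.04 ] [0.612 0.249 0.056] ((0.5437703728675842, 0.185281902551651), (0.1345619559288025, 0.12860757112503052), 1.4597806930541992)
stand scene 722 [0.5163 0.1534 0.0491] [0.476 0.118 0.04 ] [0.613 0.214 0.056] ((0.54486083984375, 0.16693279147148132), (0.13686825335025787, 0.09539727121591568), 0.9982517957687378)
base top 989 [ 0.4976 -0.1409  0.0141] [ 0.431 -0.215  0.009] [ 0.575 -0.071  0.02 ] ((0.49847766757011414, -0.1410829871892929), (0.11439249664545059, 0.11878836154937744), 32.226539611816406)
base scene 1649 [ 0.4946 -0.1532  0.0138] [ 0.43  -0.215  0.009] [ 0.576 -0.066  0.02 ] ((0.5021278858184814, -0.14085742831230164), (0.11080670356750488, 0.1102549359202385), 32.347110748291016)
```

arm_command(steps="1 0 0 0 -0.1135;1 0 0 0 -0.1135;1 -0.05 -0.035 0 0;1 -0.05 -0.035 0 0;1 -0.05 -0.035 0 0;1 -0.05 -0.035 0 0;1 -0.05 -0.035 0 0;1 -0.05 -0.035 0 0")

```text
t: 1.1
tcp_pos: [0.4476, 0.422, 0.2072]
tcp_rot: [-0.0, 1.0, -0.0, -0.0]
wrist_force: [-0.2, -0.1, -0.4]
finger_gap: 0.0855
grip_force: 0.0
```

arm_command(steps="1 -0.0055 -0.0565 0 0;1 -0.0055 -0.0565 0 0;1 -0.0055 -0.0565 0 0;1 -0.0055 -0.0565 0 0;1 -0.0055 -0.0565 0 0;1 -0.0055 -0.0565 0 0;1 -0.0055 -0.0565 0 0;1 -0.0055 -0.0565 0 0")

```text
t: 2.1
tcp_pos: [0.4901, -0.0304, 0.2074]
tcp_rot: [-0.0, 1.0, 0.0, 0.0]
wrist_force: [1.1, 0.9, 0.2]
finger_gap: 0.086
grip_force: 0.0
```

arm_command(steps="1 -0.0055 -0.0565 0 0;1 -0.0055 -0.0555 0 0;1 0 0 0 0;1 0 0 0 0")

```text
t: 2.6
tcp_pos: [0.5008, -0.1405, 0.2071]
tcp_rot: [0.0, 1.0, 0.0, -0.0]
wrist_force: [-0.7, 1.1, 0.1]
finger_gap: 0.0853
grip_force: 0.0
```

Run:
```python
from h import *
s=sense(); print(s['t'],s['tcp_pos'],s['tcp_rot'])
d=snap('wrist'); cv2.imwrite('pics/w1.png',d['frame']); np.save('w1',d,allow_pickle=True); print(d['T'].round(3),d['f'])
Q=cloud(d);z=d['depth']
for lo,hi,r in((.085,.1,.03),(.055,.066,.04)):
  m=(Q[...,2]>lo)&(Q[...,2]<hi)&(np.hypot(Q[...,0]-.502,Q[...,1]+.142)<r)&(z>0);q=Q[m]
  if len(q)>5:print(len(q),q.mean(0),cv2.minEnclosingCircle(q[:,:2].astype('f')),cv2.minAreaRect(q[:,:2].astype('f')))
```

```text
2.6 [ 0.5008476  -0.14048359  0.20707888] [ 4.03260589e-04  9.99999808e-01  2.35484120e-04 -4.06664209e-04]
[[ 0.001 -0.961 -0.278  0.43 ]
 [ 1.     0.001  0.001 -0.14 ]
 [-0.    -0.278  0.961  0.373]
 [ 0.     0.     0.     1.   ]] 287.3486756579236
1005 [ 0.50242976 -0.14032831  0.09060427] ((0.5040034651756287, -0.14018557965755463), 0.022890301421284676) ((0.5031419992446899, -0.1403578221797943), (0.044594328850507736, 0.042655136436223984), 88.23503875732422)
653 [ 0.49344744 -0.14035525  0.05987127] ((0.5038581490516663, -0.14031632244586945), 0.029815416783094406) ((0.4989112913608551, -0.13977748155593872), (0.058647897094488144, 0.048481814563274384), 87.93423461914062)
```

View pics/w1.png

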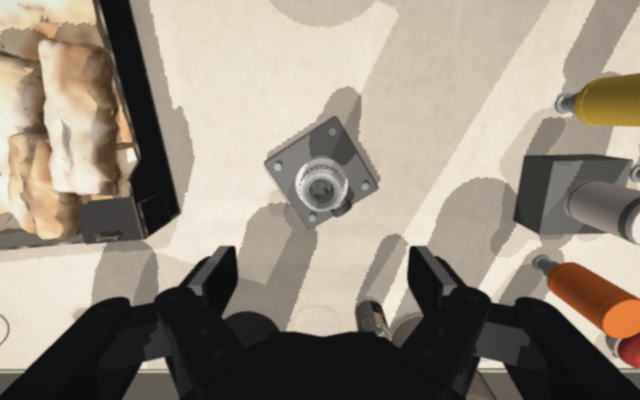

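The wrist view shows the coupler mouth at about (322,185), clear of everything between the pads. The depth puts its axis at about (0.503,-0.140).

arm_command(steps="1 -0.002 0 0.045 0;1 0 0 0.045 0;1 0 0 0.035 0;1 0 0 0.010 0;1 0 0 0 0;-0.2 0 0 0 0;-0.6 0 0 0 0;-0.6 0 0 0 0")

```text
t: 3.65
tcp_pos: [0.5037, -0.1407, 0.0731]
tcp_rot: [-0.0, 1.0, -0.0, 0.001]
wrist_force: [-0.2, -0.6, -0.1]
finger_gap: 0.0323
grip_force: 0.0
```

arm_command(steps="-1 0 0 0 0;-1 0 0 0 0;-1 0 0 0 0")

```text
t: 4.03
tcp_pos: [0.5033, -0.1406, 0.0724]
tcp_rot: [-0.0, 1.0, 0.0, -0.0]
wrist_force: [0.4, 0.2, -0.6]
finger_gap: 0.0002
grip_force: 0.0
```

The fingers shut on nothing, so I'm looking before doing anything else.

Run:
```python
from h import *
s=sense(); print(s)
d=snap('wrist'); e=snap('scene')
a=d['frame'][80:400,120:520]; b=cv2.resize(e['frame'][200:360,250:450],(400,320))
cv2.imwrite('pics/w2.png',np.hstack([a,b]))
```

```text
{'t': 4.025, 'joint_positions': array([-3.30396788e-01,  4.91350143e-01,  2.00889847e+00, -3.53216639e-05,
        6.41423517e-01, -1.90135953e+00]), 'dq': array([ 0.00189817,  0.0011849 , -0.00023994, -0.00247221, -0.00209261,
        0.00016206]), 'effort': array([-5.76747494e-03, -8.08655477e+01, -2.76829970e+01, -1.11208312e-04,
        2.74613762e-03,  1.06772718e-04]), 'tcp_pos': array([ 0.50326648, -0.14058075,  0.07237912]), 'tcp_rot': array([-9.73597282e-05,  9.99999994e-01,  2.90054685e-06, -4.10177766e-05]), 'wrist_force': array([ 0.37780471,  0.2387357 , -0.55202368]), 'ft_torque': array([-0.03304189, -0.04933149, -0.01326343]), 'grip_force': 0.0, 'finger_gap': 0.00016094317440940048}
```

View pics/w2.png

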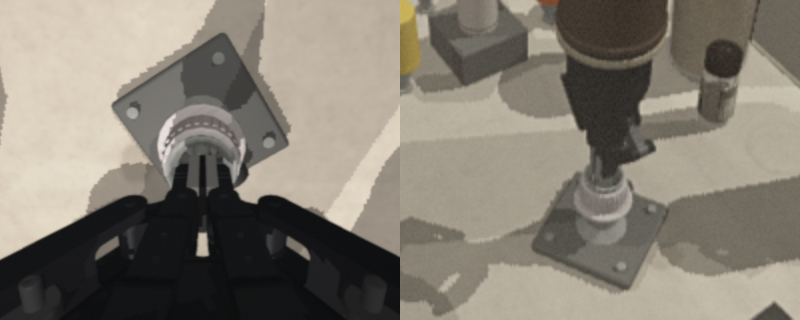

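The fingertips sit at the mouth, about (203,155) in the left crop, in front of its far rim. I'll measure where they are with the depth.

Run:
```python
from h import *
for n in('wrist','scene','top'):
  d=snap(n);Q=cloud(d);z=d['depth'];g=d['frame'].max(-1)
  r=np.hypot(Q[...,0]-.503,Q[...,1]+.141)
  for lo in np.arange(.03,.17,.01):
    m=(Q[...,2]>lo)&(Q[...,2]<lo+.01)&(r<.06)&(z>0);q=Q[m]
    if len(q)>3: print(n,round(lo,2),len(q),np.percentile(q,[2,98],axis=0)[:,:2].T.round(3).tolist(),np.median(g[m]))
  if n=='wrist':
    for v in range(200,330,10): print(v,[tuple(Q[v,u].round(3).tolist()) for u in(305,318,323,328,341)])
```

```text
wrist 0.03 127 [[0.535, 0.548], [-0.115, -0.105]] 63.0
wrist 0.04 51 [[0.509, 0.514], [-0.151, -0.13]] 88.0
wrist 0.05 1187 [[0.475, 0.512], [-0.169, -0.112]] 156.0
wrist 0.06 657 [[0.477, 0.512], [-0.167, -0.114]] 108.0
wrist 0.07 431 [[0.48, 0.508], [-0.162, -0.118]] 104.0
wrist 0.08 1251 [[0.481, 0.507], [-0.162, -0.118]] 143.0
wrist 0.09 1048 [[0.484, 0.511], [-0.16, -0.121]] 121.0
wrist 0.1 362 [[0.491, 0.496], [-0.152, -0.127]] 50.0
wrist 0.11 536 [[0.491, 0.496], [-0.153, -0.127]] 35.0
wrist 0.12 537 [[0.491, 0.496], [-0.153, -0.127]] 54.0
wrist 0.13 883 [[0.489, 0.513], [-0.158, -0.122]] 27.0
wrist 0.14 3071 [[0.489, 0.511], [-0.173, -0.107]] 22.0
wrist 0.15 5475 [[0.49, 0.511], [-0.179, -0.101]] 22.0
wrist 0.16 6901 [[0.485, 0.51], [-0.187, -0.093]] 22.0
wrist 0.17 10614 [[0.485, 0.508], [-0.194, -0.086]] 21.0
200 [(0.484, -0.151, 0.063), (0.48, -0.142, 0.076), (0.481, -0.139, 0.073), (0.48, -0.136, 0.075), (0.485, -0.128, 0.059)]
210 [(0.483, -0.149, 0.087), (0.483, -0.142, 0.087), (0.483, -0.139, 0.086), (0.483, -0.137, 0.085), (0.485, -0.129, 0.081)]
220 [(0.486, -0.149, 
[... 1602 characters left out ...]
.126]] 130.0
scene 0.09 73 [[0.484, 0.522], [-0.159, -0.124]] 108.0
scene 0.1 36 [[0.49, 0.508], [-0.153, -0.134]] 74.0
scene 0.11 42 [[0.49, 0.509], [-0.154, -0.133]] 64.5
scene 0.12 32 [[0.49, 0.497], [-0.154, -0.134]] 78.5
scene 0.13 21 [[0.489, 0.496], [-0.152, -0.119]] 66.0
scene 0.14 82 [[0.489, 0.511], [-0.168, -0.107]] 54.0
scene 0.15 87 [[0.489, 0.512], [-0.179, -0.101]] 53.0
scene 0.16 107 [[0.484, 0.511], [-0.184, -0.094]] 51.0
scene 0.17 95 [[0.484, 0.495], [-0.192, -0.087]] 52.0
top 0.03 43 [[0.53, 0.547], [-0.13, -0.108]] 53.0
top 0.05 5 [[0.484, 0.494], [-0.125, -0.119]] 77.0
top 0.06 14 [[0.482, 0.527], [-0.129, -0.116]] 81.5
top 0.17 5 [[0.491, 0.514], [-0.105, -0.104]] 13.0
```

arm_command(steps="-1 0 0 -0.02 0;-1 0 0 -0.05 0;-1 0 0 -0.05 0;-1 0 0 -0.01 0;-1 0 0 0 0;-1 0 0 0 0")

```text
t: 5.03
tcp_pos: [0.5025, -0.1403, 0.201]
tcp_rot: [-0.0, 1.0, 0.0, -0.001]
wrist_force: [0.2, 0.7, -0.4]
finger_gap: 0.0002
grip_force: 0.0
```

Run:
```python
from h import *
s=sense(); t=s['tcp_pos']; print(s['t'],t)
for n in('scene','wrist'):
  d=snap(n);Q=cloud(d);z=d['depth']
  m=(abs(Q[...,0]-t[0])<.03)&(abs(Q[...,1]-t[1])<.06)&(Q[...,2]>.1)&(Q[...,2]<.3)&(z>0);q=Q[m]
  print(n,len(q),(np.sort(q[:,2])[:12]-t[2]).round(4)); 
  k=q[q[:,2]<q[:,2].min()+.02]; print(k.min(0)-t,k.max(0)-t)
  if n=='scene': cv2.imwrite('pics/s3.png',cv2.resize(d['frame'][180:360,240:480],(800,600),interpolation=cv2.INTER_CUBIC))
```

```text
5.025 [ 0.50247093 -0.14029784  0.2010196 ]
scene 585 [0.0237 0.0239 0.0248 0.0258 0.0262 0.0262 0.0265 0.0275 0.0288 0.0296
 0.0298 0.0299]
[-0.0131365  -0.01304417  0.02374896] [0.00689406 0.01436711 0.04338539]
wrist 19231 [0.0269 0.0271 0.0275 0.0276 0.0276 0.0277 0.0278 0.0279 0.028  0.028
 0.0281 0.0281]
[-0.01217431 -0.01270506  0.02688472] [-0.00651992  0.01450103  0.04687623]
```

View pics/s3.png

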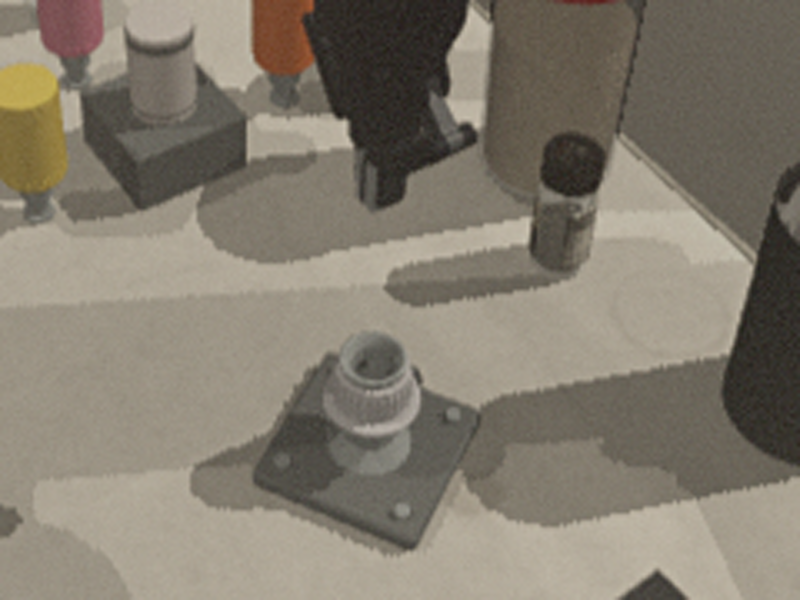

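The picture shows the shut fingertips well above the coupler. Both cameras put the real tips about 25 mm above the reported TCP, so I allow for that offset and go lower.

arm_command(steps="1 0 0 0 0;1 0 0 0 0;1 0 0 0.02 0;1 0 0 0.05 0;1 -0.001 0 0.05 0;1 0 0 0.034 0;1 0 0 0.01 0;1 0 0 0 0")

```text
t: 6.12
tcp_pos: [0.5043, -0.1406, 0.0385]
tcp_rot: [-0.0, 1.0, 0.0, -0.0]
wrist_force: [1.2, 0.4, 0.8]
finger_gap: 0.0852
grip_force: 0.0
```

arm_command(steps="0 0 0 0 0;-0.3 0 0 0 0;-1 0 0 0 0;-1 0 0 0 0")

```text
t: 6.62
tcp_pos: [0.505, -0.1411, 0.0392]
tcp_rot: [-0.0, 1.0, -0.0, 0.001]
wrist_force: [-0.2, -6.1, 3.8]
finger_gap: 0.0441
grip_force: 60.6
```

Run:
```python
from h import *
s=sense(); print(s['tcp_pos'],s['wrist_force'],s['finger_gap'])
d=snap('wrist');Q=cloud(d);z=d['depth'];g=d['frame'].max(-1)
cv2.imwrite('pics/w4.png',cv2.resize(d['frame'][120:330,180:460],(800,600)))
e=snap('scene');cv2.imwrite('pics/s4.png',cv2.resize(e['frame'][220:340,280:420],(700,600)))
for y0 in(-.17,-.112):
  m=(abs(Q[...,1]-y0)<.008)&(abs(Q[...,0]-.505)<.03)&(Q[...,2]>.03)&(Q[...,2]<.12)&(g<60)&(z>0); print(y0,np.sort(Q[m][:,2])[:200:20].round(4))
```

```text
[ 0.50503368 -0.14111251  0.03915506] [-0.15756114 -6.080154    3.81215096] 0.044129071756464765
-0.17 [0.0694 0.0734 0.076  0.0779 0.0795 0.0811 0.0827 0.0839 0.085  0.0862]
-0.112 [0.0667 0.0722 0.0744 0.0759 0.0775 0.0789 0.0802 0.0812 0.0821 0.0831]
```

View pics/w4.png

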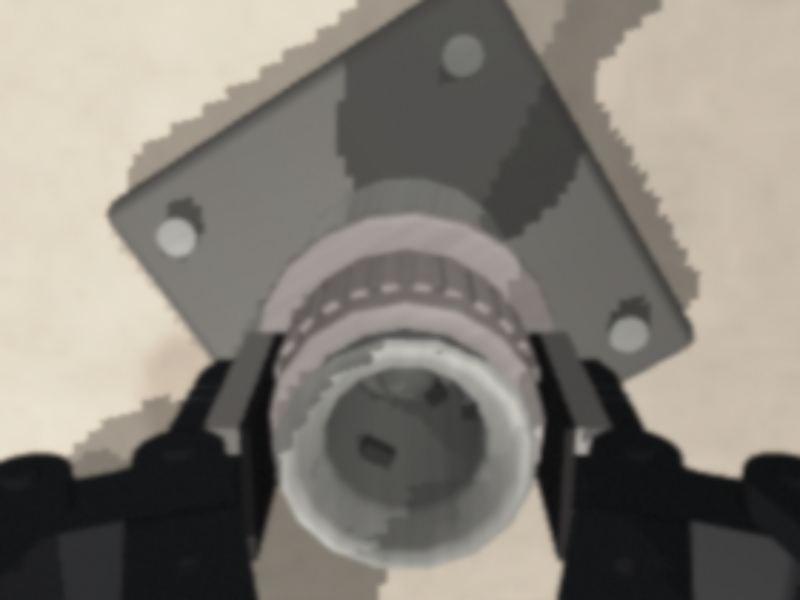

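The pads hold the ribbed ring on both sides of the mouth, just above the flange. Pulling down now.

arm_command(steps="-1 0 0 0.004 0;-1 0 0 0.004 0;-1 0 0 0.004 0;-1 0 0 0.002 0;-1 0 0 0 0")

```text
t: 7.35
tcp_pos: [0.5049, -0.1412, 0.025]
tcp_rot: [-0.0, 1.0, -0.0, 0.001]
wrist_force: [-1.8, -5.7, 7.2]
finger_gap: 0.0443
grip_force: 61.0
```

arm_command(steps="-1 0 0 0.001 0;-1 0 0 0 0;0.2 0 0 0 0;1 0 0 0 0;1 0 0 0 0;1 0 0 0 0")

```text
t: 8.1
tcp_pos: [0.5042, -0.1405, 0.0234]
tcp_rot: [-0.0, 1.0, 0.0, -0.0]
wrist_force: [-0.7, -0.3, -0.3]
finger_gap: 0.0855
grip_force: 0.0
```

Run:
```python
from h import *
s=sense(); print(s['t'],s['tcp_pos'],s['wrist_force'],s['finger_gap'])
d=snap('wrist');Q=cloud(d);z=d['depth'];np.save('w5',d,allow_pickle=True)
cv2.imwrite('pics/w5.png',cv2.resize(d['frame'][120:330,180:460],(800,600)))
# front profile of sleeve
for lo in np.arange(.03,.1,.004):
  m=(abs(Q[...,1]+.1405)<.004)&(Q[...,2]>lo)&(Q[...,2]<lo+.004)&(Q[...,0]<.495)&(Q[...,0]>.465)&(z>0)
  if m.sum()>2:print(round(lo,3),m.sum(),Q[m][:,0].min().round(4))
m=(Q[...,2]>.091)&(Q[...,2]<.098)&(np.hypot(Q[...,0]-.503,Q[...,1]+.1405)<.026)&(z>0)
print(cv2.fitEllipse(Q[m][:,:2].astype('f')*1000),cv2.minAreaRect(Q[m][:,:2].astype('f')*1000))
```

```text
8.1 [ 0.50421485 -0.14047253  0.02335062] [-0.67581487 -0.31641433 -0.28539389] 0.08551617944571287
0.042 3 0.4745
0.046 236 0.4741
0.05 21 0.4758
0.054 40 0.4798
0.058 49 0.4798
0.062 54 0.4799
0.066 75 0.4796
0.07 107 0.4796
0.074 273 0.4806
0.078 83 0.4868
0.082 85 0.4867
0.086 24 0.4867
0.09 182 0.4836
0.094 24 0.4835
((502.6678771972656, -140.3986053466797), (34.53504943847656, 36.3972053527832), 179.46115112304688) ((501.89874267578125, -140.35755920410156), (36.89544677734375, 40.19343948364258), 1.9167183637619019)
```

View pics/w5.png

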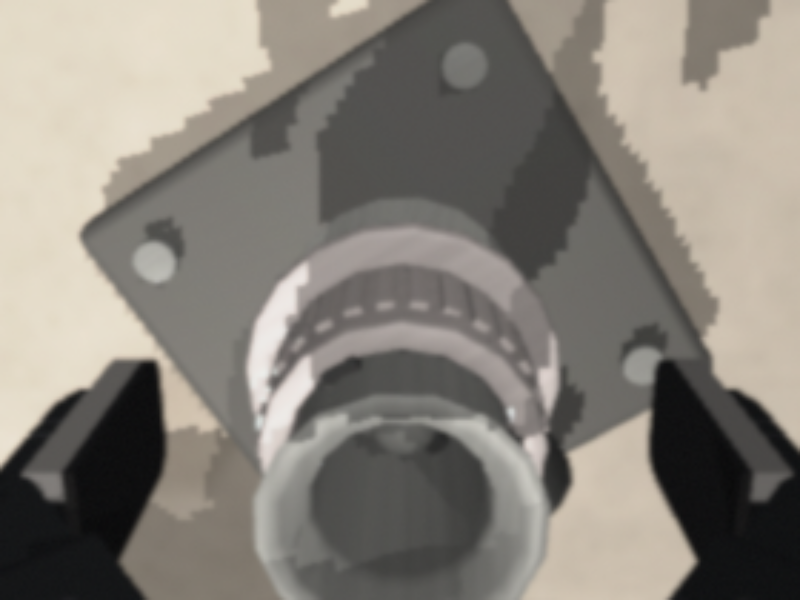

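The sleeve stays down by itself: its top edge is near z = 0.077 and the gap below the mouth rim is open. Moving on to the cartridge.

arm_command(steps="1 0 0 -0.05 0;1 0 0 -0.06 0;1 -0.003 0.05 -0.03 0;1 -0.003 0.0505 0 0;1 -0.003 0.0505 0 0;1 -0.003 0.0505 0 0;1 -0.003 0.0505 0 0;1 -0.003 0.0505 0 0")

```text
t: 9.15
tcp_pos: [0.5221, 0.1637, 0.1634]
tcp_rot: [-0.0, 1.0, 0.0, 0.0]
wrist_force: [0.9, -0.4, -0.4]
finger_gap: 0.0855
grip_force: 0.0
```

arm_command(steps="1 0 0 0 0;1 0 0 0 0")

```text
t: 9.4
tcp_pos: [0.5219, 0.1618, 0.1632]
tcp_rot: [-0.001, 1.0, -0.0, -0.0]
wrist_force: [0.0, -1.2, -1.2]
finger_gap: 0.0853
grip_force: 0.0
```

Run:
```python
from h import *
s=sense(); t=s['tcp_pos'];print(s['t'],t)
d=snap('wrist');Q=cloud(d);z=d['depth'];g=d['frame'].max(-1)
for lo in np.arange(.04,.14,.01):
  m=(np.hypot(Q[...,0]-.5225,Q[...,1]-.163)<.045)&(Q[...,2]>lo)&(Q[...,2]<lo+.01)&(z>0)&(g>60);q=Q[m]
  if len(q)>5:print(round(lo,2),len(q),np.percentile(q,[1,50,99],axis=0)[:,:2].T.round(4).tolist(),np.array(cv2.minEnclosingCircle(q[:,:2].astype('f'))[0]).round(4))
```

```text
9.4 [0.52189664 0.16177647 0.16322717]
0.04 2081 [[0.4793, 0.5027, 0.5497], [0.1234, 0.1593, 0.2061]] [0.5226 0.1631]
0.05 916 [[0.4802, 0.502, 0.5483], [0.1237, 0.1555, 0.2058]] [0.5225 0.163 ]
0.06 92 [[0.5002, 0.5026, 0.5157], [0.1439, 0.1655, 0.1875]] [0.5168 0.1661]
0.07 87 [[0.5002, 0.5027, 0.5166], [0.1438, 0.1658, 0.1891]] [0.517  0.1665]
0.08 109 [[0.5002, 0.5025, 0.5158], [0.1441, 0.1648, 0.1883]] [0.5172 0.1661]
0.09 112 [[0.5001, 0.5024, 0.5167], [0.1437, 0.166, 0.1871]] [0.5173 0.1665]
0.1 130 [[0.5002, 0.5023, 0.5159], [0.144, 0.1663, 0.1884]] [0.517 0.166]
0.11 117 [[0.4998, 0.5023, 0.5116], [0.1456, 0.1639, 0.1848]] [0.513  0.1645]
0.12 2495 [[0.5004, 0.521, 0.5465], [0.1438, 0.1667, 0.189]] [0.5239 0.1664]
0.13 759 [[0.5038, 0.5243, 0.5446], [0.1455, 0.1661, 0.1875]] [0.5239 0.1663]
```

arm_command(steps="1 -0.002 0.0045 0.02 0;1 0 0 0.04 0;1 0 0 0.04 0;1 0 0 0.016 0;1 0 0 0 0;0 0 0 0 0;-1 0 0 0 0;-1 0 0 0 0")

```text
t: 10.45
tcp_pos: [0.5251, 0.1665, 0.0488]
tcp_rot: [-0.0, 1.0, 0.0, 0.001]
wrist_force: [-1.5, -4.0, 10.2]
finger_gap: 0.0478
grip_force: 51.6
```

arm_command(steps="-1 0 0 0 0;-1 0 0 -0.01 0;-1 0 0 -0.04 0;-1 0 0 -0.06 0;-1 0 0 -0.02 0;-1 0 0 0 0")

```text
t: 11.2
tcp_pos: [0.5253, 0.1668, 0.1797]
tcp_rot: [-0.0, 1.0, 0.001, 0.002]
wrist_force: [0.2, 1.2, -1.4]
finger_gap: 0.048
grip_force: 54.8
```

arm_command(steps="-1 0.0035 -0.0512 0 0;-1 0.0035 -0.0512 0 0;-1 0.0035 -0.0512 0 0;-1 0.0035 -0.0512 0 0;-1 0.0035 -0.0512 0 0;-1 0.0035 -0.0512 0 0;-1 0 0 0.02 0;-1 0 0 0 0")

```text
t: 12.2
tcp_pos: [0.5015, -0.1407, 0.1555]
tcp_rot: [0.001, 1.0, 0.001, -0.002]
wrist_force: [-0.5, -0.2, -0.6]
finger_gap: 0.0482
grip_force: 54.8
```

```bash
cat > m.py <<'E'
from h import *
s=sense(); t=s['tcp_pos'];print(s['t'],t,s['wrist_force'],R.from_quat(s['tcp_rot']).as_matrix()[2].round(4))
d=snap('wrist');Q=cloud(d);z=d['depth'];cv2.imwrite('pics/w6.png',d['frame'])
P=Q[(np.hypot(Q[...,0]-.5,Q[...,1]+.14)<.045)&(z>0)]
for lo in np.r_[.044:.1:.006,.1:.2:.006]:
  q=P[(P[:,2]>lo)&(P[:,2]<lo+.006)]
  if len(q)<20: continue
  c=q[abs(q[:,1]+.1405)<.004]
  print(round(lo,3),len(q),'xmin',np.percentile(c[:,0],5).round(4) if len(c)>2 else '', 'y',np.percentile(q[:,1],[2,98]).round(4),'mid',np.percentile(q[:,1],[2,98]).mean().round(4))
E
python3 m.py
```

```text
12.2 [ 0.50153561 -0.14068211  0.15550269] [-0.49258468 -0.21928834 -0.5948473 ] [ 0.0038  0.0014 -1.    ]
0.044 689 xmin 0.4749 y [-0.1685 -0.1122] mid -0.1403
0.05 67 xmin 0.4785 y [-0.1662 -0.1146] mid -0.1404
0.056 56 xmin 0.4803 y [-0.1585 -0.1204] mid -0.1395
0.062 108 xmin 0.4805 y [-0.163  -0.1178] mid -0.1404
0.068 162 xmin 0.4806 y [-0.1638 -0.1173] mid -0.1405
0.074 371 xmin 0.4814 y [-0.1624 -0.1186] mid -0.1405
0.086 114 xmin 0.4887 y [-0.155  -0.1266] mid -0.1408
0.092 277 xmin 0.4842 y [-0.1591 -0.1218] mid -0.1405
0.16 137 xmin 0.4762 y [-0.1603 -0.1196] mid -0.14
0.166 276 xmin 0.4762 y [-0.1622 -0.1186] mid -0.1404
0.172 248 xmin 0.4765 y [-0.16   -0.1185] mid -0.1393
0.178 278 xmin 0.4766 y [-0.1626 -0.117 ] mid -0.1398
0.184 451 xmin 0.4766 y [-0.1733 -0.1094] mid -0.1413
0.19 639 xmin 0.4765 y [-0.1759 -0.1038] mid -0.1398
0.196 718 xmin 0.4766 y [-0.176  -0.1033] mid -0.1397
```

View pics/w6.png

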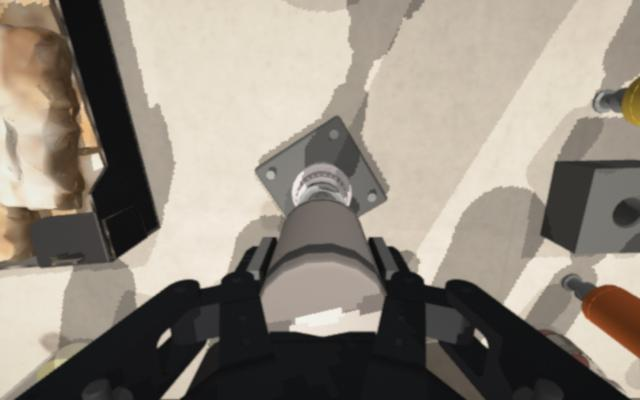

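The wrist view shows the can in the fingers over the coupler, with its bottom at about (322,205). The can axis is at x ≈ 0.501 and the coupler axis at x ≈ 0.5045, so I shift 3.5 mm in x and lower a little.

arm_command(steps="-1 -0.0035 0 0 0;-1 0 0 0.005 0;-1 0 0 0 0;-1 0 0 0 0")

```text
t: 12.75
tcp_pos: [0.5068, -0.1406, 0.1525]
tcp_rot: [-0.0, 1.0, -0.0, 0.0]
wrist_force: [0.1, -0.3, -0.6]
finger_gap: 0.0481
grip_force: 54.8
```

```bash
python3 m.py
python3 - <<'E'
from h import *
d=snap('scene');Q=cloud(d);z=d['depth']
P=Q[(np.hypot(Q[...,0]-.503,Q[...,1]+.14)<.03)&(z>0)]
for lo in np.arange(.086,.17,.006):
  q=P[(P[:,2]>lo)&(P[:,2]<lo+.006)]
  if len(q)>4: print(round(lo,3),len(q),q.min(0).round(4),q.max(0).round(4),np.median(q,0).round(4))
E
```

```text
12.75 [ 0.50681395 -0.14057851  0.15246881] [ 0.06610368 -0.27777401 -0.60743337] [-0. -0. -1.]
0.044 748 xmin 0.4747 y [-0.1684 -0.112 ] mid -0.1402
0.05 99 xmin 0.4767 y [-0.1662 -0.1191] mid -0.1426
0.056 54 xmin 0.4802 y [-0.1601 -0.1217] mid -0.1409
0.062 139 xmin 0.4804 y [-0.1622 -0.1175] mid -0.1398
0.068 222 xmin 0.4809 y [-0.1628 -0.1168] mid -0.1398
0.074 381 xmin 0.4818 y [-0.162  -0.1186] mid -0.1403
0.086 176 xmin 0.4885 y [-0.1561 -0.1244] mid -0.1403
0.092 334 xmin 0.4847 y [-0.1596 -0.1209] mid -0.1403
0.154 88 xmin 0.4818 y [-0.1595 -0.121 ] mid -0.1402
0.16 237 xmin 0.4813 y [-0.1624 -0.1181] mid -0.1403
0.166 229 xmin 0.4817 y [-0.1602 -0.1191] mid -0.1397
0.172 256 xmin 0.4817 y [-0.1604 -0.1181] mid -0.1393
0.178 340 xmin 0.4817 y [-0.1666 -0.1123] mid -0.1394
0.184 572 xmin 0.4817 y [-0.1748 -0.1046] mid -0.1397
0.19 697 xmin 0.4818 y [-0.1762 -0.1032] mid -0.1397
0.196 758 xmin 0.4817 y [-0.1761 -0.1033] mid -0.1397
0.086 53 [ 0.4868 -0.1573  0.0861] [ 0.5233 -0.1243  0.0918] [ 0.5013 -0.1414  0.0897]
0.092 68 [ 0.4831 -0.1604  0.092 ] [ 0.5236 -0.1206  0.0977] [ 0.4972 -0.1436  0.0937]
0.11 44 [ 0.4935 -0.1517  0.1107] [ 0.5176 -0.1311  0.116 ] [ 0.5014 -0.1457  0.1143]
0.116 21 [ 0.494  -0.1479  0.1161] [ 0.5125 -0.1348  0.122 ] [ 0.4993 -0.1442  0.1173]
0.122 6 [ 0.4976 -0.148   0.1225] [ 0.5046 -0.1401  0.1245] [ 0.5008 -0.1451  0.1234]
0.128 18 [ 0.4928 -0.1515  0.1304] [ 0.5132 -0.1337  0.1335] [ 0.4974 -0.1478  0.1322]
0.134 23 [ 0.4933 -0.1522  0.1341] [ 0.5086 -0.139   0.1399] [ 0.4992 -0.1483  0.1365]
0.152 22 [ 0.4817 -0.1635  0.1541] [ 0.5212 -0.135   0.158 ] [ 0.492  -0.1581  0.1566]
0.158 52 [ 0.4804 -0.1644  0.1582] [ 0.5194 -0.13    0.1638] [ 0.4907 -0.1589  0.161 ]
0.164 53 [ 0.4802 -0.165   0.1641] [ 0.5133 -0.1279  0.1699] [ 0.489  -0.1555  0.1665]
0.17 41 [ 0.4801 -0.1652  0.1703] [ 0.5047 -0.1287  0.1758] [ 0.4863 -0.1551  0.173 ]
```

arm_command(steps="-1 0.0015 0 0.008 0;-1 0 0 0.006 0;-1 0 0 0.004 0;-1 0 0 0.003 0;-1 0 0 0 0")

```text
t: 13.48
tcp_pos: [0.5052, -0.1408, 0.1312]
tcp_rot: [-0.0, 1.0, 0.0, -0.0]
wrist_force: [-0.8, 0.8, -0.6]
finger_gap: 0.048
grip_force: 54.8
```

arm_command(steps="-1 0 0 0.003 0;-1 0 0 0.003 0;-1 0 0 0.003 0;-1 0 0 0.002 0;-1 0 0 0 0")

```text
t: 14.1
tcp_pos: [0.5052, -0.1407, 0.1202]
tcp_rot: [-0.0, 1.0, 0.0, -0.0]
wrist_force: [0.3, -0.7, -1.9]
finger_gap: 0.0479
grip_force: 54.8
```

arm_command(steps="-1 0 0 0.002 0;-1 0 0 0.002 0;-1 0 0 0.001 0;-1 0 0 0.001 0;-1 0 0 0 0")

```text
t: 14.72
tcp_pos: [0.5053, -0.1408, 0.1143]
tcp_rot: [-0.0, 1.0, 0.0, -0.0]
wrist_force: [-0.1, 0.1, -0.9]
finger_gap: 0.0475
grip_force: 54.8
```

Now about 22 mm in with no force yet. I go on in 1 mm steps, feeling for the stem.

arm_command(steps="-1 0 0 0.001 0;-1 0 0 0.001 0;-1 0 0 0 0")

```text
t: 15.1
tcp_pos: [0.5054, -0.1408, 0.1125]
tcp_rot: [-0.0, 1.0, -0.0, 0.0]
wrist_force: [-0.2, -0.2, 4.4]
finger_gap: 0.0478
grip_force: 55.3
```

arm_command(steps="-1 0 0 0.001 0;-1 0 0 0.001 0;-1 0 0 0 0")

```text
t: 15.48
tcp_pos: [0.5053, -0.141, 0.1108]
tcp_rot: [-0.0, 1.0, -0.0, 0.0]
wrist_force: [-3.7, -1.0, 10.7]
finger_gap: 0.048
grip_force: 55.8
```

arm_command(steps="-1 0 0 0.0005 0;-1 0 0 0.0005 0;-1 0 0 0 0")

```text
t: 15.85
tcp_pos: [0.5054, -0.1409, 0.1097]
tcp_rot: [-0.0, 1.0, -0.0, 0.0]
wrist_force: [-0.9, -0.2, 6.0]
finger_gap: 0.0477
grip_force: 55.7
```

```bash
cat > sl.py <<'E'
from h import *
d=snap('wrist');Q=cloud(d);z=d['depth']
P=Q[(abs(Q[...,1]+.1405)<.006)&(Q[...,0]>.465)&(Q[...,0]<.483)&(z>0)]
print(sense()['t'],'flange+sleeve x<.478 z:',np.percentile(P[P[:,0]<.477][:,2],[50,95]).round(4),'sleeve z',np.percentile(P[P[:,0]>.479][:,2],[5,50,95]).round(4))
E
python3 sl.py
```

```text
15.9 flange+sleeve x<.478 z: [0.014 0.06 ] sleeve z [0.0646 0.1666 0.19  ]
```

The flange top has risen to 0.060 and the force has dropped, so the sleeve has sprung up. I hold briefly, release and back off.

arm_command(steps="-1 0 0 0 0;-1 0 0 0 0;0 0 0 0 0;1 0 0 0 0;1 0 0 0 0;1 0 0 0 0")

```text
t: 16.65
tcp_pos: [0.5053, -0.1408, 0.1093]
tcp_rot: [-0.0, 1.0, 0.0, -0.0]
wrist_force: [0.4, 0.6, 0.1]
finger_gap: 0.0852
grip_force: 0.0
```

arm_command(steps="1 0 0 -0.03 0;1 0 0 -0.06 0;1 0 0 -0.03 0;1 0 0 0 0;1 0 0 0 0;1 0 0 0 0;1 0 0 0 0")

```text
t: 17.52
tcp_pos: [0.5049, -0.1406, 0.2285]
tcp_rot: [-0.0, 1.0, 0.0, -0.001]
wrist_force: [0.1, 0.4, -0.1]
finger_gap: 0.0852
grip_force: 0.0
```

Run:
```python
from h import *
s=sense(); print(s['t'],s['tcp_pos'],s['wrist_force'],s['finger_gap'])
d=snap('scene'); cv2.imwrite('pics/end.png',cv2.resize(d['frame'][180:360,240:480],(800,600),interpolation=cv2.INTER_CUBIC))
Q=cloud(d);z=d['depth'];P=Q[(np.hypot(Q[...,0]-.504,Q[...,1]+.14)<.035)&(z>0)]
for lo in np.arange(.05,.2,.005):
  q=P[(P[:,2]>lo)&(P[:,2]<lo+.005)]
  if len(q)>4: print(round(lo,3),len(q),q.min(0).round(4),q.max(0).round(4))
```

```text
17.525 [ 0.50485649 -0.14064058  0.22853222] [ 0.11670346  0.38191629 -0.05398604] 0.08520342347985825
0.055 108 [ 0.4743 -0.1706  0.0554] [ 0.5312 -0.1127  0.06  ]
0.06 90 [ 0.4732 -0.1697  0.06  ] [ 0.5289 -0.1173  0.0647]
0.065 36 [ 0.4798 -0.1651  0.0651] [ 0.5225 -0.1279  0.07  ]
0.07 37 [ 0.4784 -0.1648  0.07  ] [ 0.5217 -0.1283  0.0749]
0.075 55 [ 0.4791 -0.1639  0.0753] [ 0.5258 -0.1283  0.0799]
0.08 70 [ 0.4789 -0.1636  0.0801] [ 0.5252 -0.1273  0.085 ]
0.085 90 [ 0.4795 -0.1639  0.0851] [ 0.5252 -0.1234  0.0898]
0.09 71 [ 0.4839 -0.1594  0.0901] [ 0.5194 -0.1246  0.0949]
0.095 23 [ 0.4839 -0.1594  0.0952] [ 0.5105 -0.1302  0.0988]
0.1 6 [ 0.4937 -0.1507  0.1001] [ 0.5015 -0.1451  0.1024]
0.11 6 [ 0.4827 -0.1595  0.1122] [ 0.4997 -0.1328  0.1149]
0.115 41 [ 0.4812 -0.1618  0.115 ] [ 0.5196 -0.1266  0.1198]
0.12 55 [ 0.4813 -0.1623  0.12  ] [ 0.5255 -0.1251  0.1249]
0.125 44 [ 0.4824 -0.1619  0.125 ] [ 0.5197 -0.1234  0.1299]
0.13 54 [ 0.4822 -0.1616  0.13  ] [ 0.5233 -0.1232  0.1349]
0.135 44 [ 0.4823 -0.1607  0.1352] [ 0.5228 -0.1227  0.1399]
0.14 48 [ 0.4814 -0.1607  0.1401] [ 0.5233 -0.1229  0.1449]
0.145 50 [ 0.4826 -0.1602  0.1451] [ 0.5222 -0.1295  0.1499]
0.15 49 [ 0.4835 -0.1603  0.15  ] [ 0.5224 -0.1271  0.155 ]
0.155 46 [ 0.4828 -0.1596  0.1551] [ 0.5214 -0.1277  0.16  ]
0.16 52 [ 0.483  -0.1594  0.1609] [ 0.5254 -0.1284  0.1649]
0.165 49 [ 0.4837 -0.1591  0.1651] [ 0.5251 -0.1248  0.1699]
0.17 50 [ 0.4839 -0.1584  0.1701] [ 0.5243 -0.1234  0.1749]
0.175 51 [ 0.4836 -0.1583  0.1751] [ 0.5244 -0.1268  0.1799]
0.18 48 [ 0.4841 -0.1586  0.1801] [ 0.525  -0.1248  0.1845]
0.185 143 [ 0.4836 -0.1578  0.1851] [ 0.5326 -0.1091  0.19  ]
0.19 281 [ 0.4849 -0.1581  0.19  ] [ 0.5307 -0.1107  0.1949]
```

View pics/end.png

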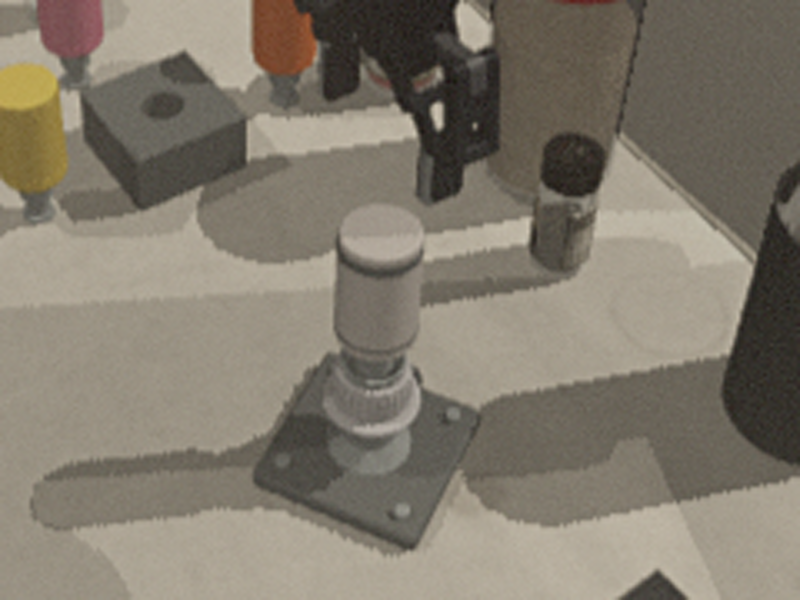

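The end view shows the cartridge locked in the coupler, the sleeve up, the fingers clear and the bystanders in place. The tilt is about 0.07 rad and the tip is about 25–26 mm below the mouth.

```bash
python3 -c "
from h import *
print(manip.sign_off())"
```

```text
the job is handed in; nothing more can be done
None
```

I fitted the cartridge and handed the job in at about 17.6 s: by my last measurements the sleeve is up, the plug is about 25–26 mm deep (24 needed), the cartridge leans about 0.07 rad (0.12 allowed), and the arm is clear; the sign-off returned no verdict.

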